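# Load a row of reagent bottles on a feed rail and close the retaining arm

## Robot

A 6-joint arm with a two-finger parallel gripper is mounted at the origin on the work surface; the furniture and walls round the work are solid. World frame = base frame: x ahead of the robot, y to its left, z up, the work surface at z = 0. Lengths are in mm, angles in rad, forces in N, time in s.
With the tool pointing down it reaches from about 350 to 775 mm from the base axis. Payload 7.3 kg.
Tool frame: the origin (TCP) lies at the very end of the fingers, on their centre line; the grasp point (between the pads) lies 19 mm behind it; z points along the fingers, y is the line along which they close (so a half turn about z gives the same grasp; the last joint's range is limited). The gripper opens to 92 mm and grips with 3 to 60 N. Pads are 19 mm wide; open, the fingers measure 130 mm over their backs; the gripper's body (75 mm by 190 mm) begins 47 mm behind the grasp point.
Start: joints at [0.979, 0.342, 1.524, -0, 1.275, -0.146], TCP at [226.358, 473.716, 226.741] pointing down, gripper open.
Joint ranges: [-2.53, 2.53], [-0.77, 2.02], [0.04, 2.7], [-1, 4.14], [0.28, 2.66], [-3.11, 3.11]. Speed limits (rad/s): [2.57, 2.57, 3.14, 3.14, 3.14, 3.14].

## Interface

Orientations are given as [roll, pitch, yaw] about the fixed x, y, z axes, in that order (R = Rz(yaw) Ry(pitch) Rx(roll)).
In Python, from plant import bot gives the robot as it stands.
- The arm moves only by the tool jog_arm, never from a script. Its argument "targets" is a list of rows, each an object with "xyz": the shift along the tool's x, y, z as a fraction of full scale, a list of three; "spin": the turn about the tool's z as a fraction of full scale. In form: [{"xyz": [x, y, z], "spin": spin}, ...]. A call has exactly 10 rows; each row shifts and turns the commanded pose from where the row before left it, along the tool's axes as they then stand; what a row does not reach is not made up. Full scale, the value 1, is 80 mm for a shift and 0.1 rad for a turn. A row lasts 1/8 s, in which the tool goes at most 62.5 mm and 10.7 degrees, less where a joint would pass 70% of its speed; a pose out of reach is approached as far as the arm can. A call with a number of a shift or a turn outside -1 to 1 is refused whole. A call with a gripper value outside its range is refused whole. "gripper" is the opening in per cent of the stroke, from 0 (shut) to 100 (fully open), set as the call begins (left out, the last holds). The fingers move at their own pace and stop on an object; the grip force is fixed at half the most. Time passes only in rows, so rows that do not move let the fingers close, or fill a call up. It gives the time, the measured TCP pose, the force, the opening and the grip force at its end, in the units of the state.
- bot.get_obs(): the state, without advancing time (a new reading comes with each control period).
- bot.capture(name): name is "scene" or "top"; returns the picture (384x512x3 uint8, blue, green, red); there is no depth.
- bot.get_calibration(name): a dict with "vfov" (degrees; the focal length in pixels is half the picture's height over the tangent of half this angle, whatever the lens; pixels are square), "cx", "cy" (the principal point, pixels), "k1" (the pictures are not rectified: a ray, as slopes to the right and down, at radius r is drawn at 1 + k1 r^2 times it, then the intrinsics apply), "eye" and "rotation" of the camera in the world. Camera axes: x right, y down, z forward; pixel columns grow to the right and rows downward; lengths in mm; the calibration is good to about 2 mm. A picture is of the moment at which its call begins. get_calibration takes no time and is no camera call.
- bot.close_job(): hands the job in; it is judged then, once.
The state is a dict: "time": time; "joint_positions": joint angles; "dq": joint speeds; "tau": joint torques, N m; "tool_pos": TCP position; "tcp_rot": TCP orientation; "contact_force": force on the tool from outside, world axes, zero at the start; "moment": the same for the moment, N m; "grip_width": finger opening in mm; "finger_force": force on a finger pad.
Only numpy, scipy, OpenCV 4.12 (cv2) and the standard library are available. Lean on these libraries where they do the work, as an engineer would, in place of code of your own. Each camera call takes 0.05 s, during which the arm holds its last target. There are 200 camera calls.

## Task

Without gripping or lifting anything, push the five touching bottles in the rail along as one train, pushing only on the last bottle, until the row is fully home against the end stop. Then push the retaining arm round, behind the last bottle, until it is fully closed across the lane. Keep the bottles upright and do not disturb the other things on the table.

Things in the scene. Friction and masses are not known exactly. Their poses are not given: they have to be found in the camera images.
- rail: low aluminium loading rail, fixed, 360 mm long; origin at the middle of its underside, on the table. y runs along the lane towards the end stop, x across it (away from the robot), z up. Lane 41 mm wide, floor 3 mm above the table; guide walls 6 mm thick from y -170 mm on, tops 17 mm above the table; open at the -y end. Black end stop 52 mm high at the +y end.
- stop_face (a point): centre of the face of the end stop that the first bottle must touch (rail frame x 0, y +170 mm, 22 mm above the table); with the row fully home the centre of bottle n lies 19 + 38 (n-1) mm from this face, the last one's at rail y -1 mm
- row1: clear reagent bottle with white screw cap and a paper label, round, 38 mm diameter, 82 mm tall overall, about 0.08 kg, standing upright in the lane; origin at the centre of its underside (19 mm from any side). First of the row, nearest the end stop; neighbours touch (gaps under 1 mm).
- row2: clear reagent bottle with white screw cap and a paper label, round, 38 mm diameter, 82 mm tall overall, about 0.08 kg, standing upright in the lane; origin at the centre of its underside (19 mm from any side). Second of the row; neighbours touch (gaps under 1 mm).
- row3: clear reagent bottle with white screw cap and a paper label, round, 38 mm diameter, 82 mm tall overall, about 0.08 kg, standing upright in the lane; origin at the centre of its underside (19 mm from any side). Third of the row; neighbours touch (gaps under 1 mm).
- row4: clear reagent bottle with white screw cap and a paper label, round, 38 mm diameter, 82 mm tall overall, about 0.08 kg, standing upright in the lane; origin at the centre of its underside (19 mm from any side). Fourth of the row; neighbours touch (gaps under 1 mm).
- row5: clear reagent bottle with white screw cap and a paper label, round, 38 mm diameter, 82 mm tall overall, about 0.08 kg, standing upright in the lane; origin at the centre of its underside (19 mm from any side). Last (fifth) of the row, nearest the open end: the one to push on; neighbours touch (gaps under 1 mm).
- gate (a joint): retaining arm on an upright pivot at the far (+x) side of the lane, rad. 0 = closed: across the lane (along rail -x), at its own stop, 5 mm behind the last bottle of a row that is home. Grows as it opens, counter-clockwise from above (1.57: along rail -y). Starts at 1.8 to 2.15, clear of the lane; range 0 to 2.3. Turns easily (under 1 N at the peg) and stays where left.
- gate_pivot (a point): pivot axis of the retaining arm (rail frame x 38, y -29 mm), at the arm's mid-height, 31 mm above the table. The arm is 8 mm thick, 14 mm high (24 to 38 mm above the table) and reaches 78 mm from the pivot.
- gate_peg (a point): black upright peg at the free end of the retaining arm, 13 mm diameter, 76 mm from the pivot axis; this point is on its axis 43 mm above the table, the peg's top 58 mm above the table
- spare_bottle: bystander: amber-brown dropper bottle with a dropper top, 42 mm diameter, 120 mm tall, standing on the table left of the rail, past the end stop; origin at its underside centre
- cup: bystander: white sample cup with blue lid, 60 mm diameter, 56 mm tall, on the table left of the rail, past the end stop; origin at its underside centre
- stopper: bystander: small rubber stopper, 21 mm diameter, 20 mm tall, on the table to the right, near the rail's open end; origin at its underside centre

How it is judged (in metres and radians):
On the way, in this order (a step that is already met when the one before it is completed fails the run):
1. the row is home against the end stop (y of row1 in the frame of rail above 0.147 m and angle between each of row1, row2, row3, row4, row5's own z axis and vertical below 0.1 rad and x of row1 in the frame of rail between -0.005 and 0.005 m and y of row2 in the frame of rail above 0.109 m and x of row2 in the frame of rail between -0.005 and 0.005 m and y of row3 in the frame of rail above 0.071 m and x of row3 in the frame of rail between -0.005 and 0.005 m and y of row4 in the frame of rail above 0.033 m and x of row4 in the frame of rail between -0.005 and 0.005 m and y of row5 in the frame of rail above -0.005 m and x of row5 in the frame of rail between -0.005 and 0.005 m), for 0.2 s.
2. the retaining arm is closed (value of joint gate below 0.08 rad), for 0.2 s.
At the end, for the whole second after the job is handed in: all five bottles stand upright in the lane, at rest, each within 4 mm of its place in a closed row against the end stop, and the retaining arm is within 0.08 rad of closed (all of step 1 and value of joint gate below 0.08 rad and linear speed of each of row1, row2, row3, row4, row5 below 0.01 m/s); the robot touches nothing.
It fails at once if a bottle of the row is lifted (12 mm above the lane floor) or toppled ((z of row1 in the frame of rail above 0.015 m or angle between row1's own z axis and vertical above 0.4 rad) or (z of row2 in the frame of rail above 0.015 m or angle between row2's own z axis and vertical above 0.4 rad) or (z of row3 in the frame of rail above 0.015 m or angle between row3's own z axis and vertical above 0.4 rad) or (z of row4 in the frame of rail above 0.015 m or angle between row4's own z axis and vertical above 0.4 rad) or (z of row5 in the frame of rail above 0.015 m or angle between row5's own z axis and vertical above 0.4 rad)).
It fails at once if the robot pushes on one of the first four bottles (contact force between any of the arm, the fingers and row1 above 1 N or contact force between any of the arm, the fingers and row2 above 1 N or contact force between any of the arm, the fingers and row3 above 1 N or contact force between any of the arm, the fingers and row4 above 1 N).
It fails at once if a bystander is moved by more than 15 mm (distance of any of spare_bottle, cup, stopper from where it was at the start of the episode above 0.015 m).
It also fails if it takes over 51 s, if anything falls off the work surface, if the arm or the gripper's body presses on something with over 40 N, if the wrist force passes 120 N, or if a joint passes its speed limit or range.

## Working session

There is one attempt and no reset: what is moved stays moved. The work goes in short steps, Python scripts to look and compute and a tool call to move; the robot and the scene stay as the last step left them, time stands still between calls to the robot, and variables do not carry over. Pictures are saved under pics/ and viewed, at most 10 in all, crops included, and the job is handed in when it is done.

Besides the shell and the picture viewer there is one more tool, called after "Emit:" by a JSON object that holds its "method" and its "body". jog_arm: Moves the arm, as the interface text tells. Shift numbers are shares of 80 mm and turn numbers shares of 0.1 rad, none past 1 either way. Its arguments: {"type":"object","properties":{"targets":{"type":"array","items":{"type":"object","properties":{"xyz":{"type":"array","items":{"type":"number"}},"spin":{"type":"number"}}}},"gripper":{"type":"number"}},"required":["targets"]}

```bash
mkdir -p pics; python3 - <<'E'
from plant import bot
import cv2
for n in("scene","top"):
    im=bot.capture(n);cv2.imwrite(f"pics/{n}0.png",im);print(n,bot.get_calibration(n))
o=bot.get_obs();print(o)
E
```

```text
scene {'vfov': 46.767544458818136, 'cx': 252.2381189912495, 'cy': 194.02509029831805, 'k1': -0.08892217445738722, 'eye': array([1032.51266968,    1.35444428,  987.02626842]), 'rotation': array([-2.52301476, -0.00665868,  1.52425739])}
top {'vfov': 50.91476682510638, 'cx': 257.25211866240375, 'cy': 197.2949522482128, 'k1': 0.037314706706924175, 'eye': array([ 337.27932854,   30.51561717, 1295.58867176]), 'rotation': array([-3.10741866,  0.01540271, -1.57492287])}
{'time': 0.1, 'joint_positions': array([ 9.79017956e-01,  3.42671342e-01,  1.52490885e+00,  4.93208801e-05,
        1.27542765e+00, -1.45986959e-01]), 'dq': array([ 0.00061741,  0.00043282, -0.00251389, -0.00076518,  0.00088894,
       -0.0014365 ]), 'tau': array([ 1.54776197e-03, -4.32006419e+01, -2.44693744e+01,  7.19139352e-02,
        5.26839180e-02, -6.85971054e-05]), 'tool_pos': array([226.12016247, 473.4053453 , 226.10938792]), 'tcp_rot': array([-3.14019937e+00, -2.52530167e-04,  2.69578668e+00]), 'contact_force': array([ 0.26059318, -0.12016547,  0.55153271]), 'moment': array([ 0.04614989, -0.05530336, -0.00799071]), 'finger_force': 0.0, 'grip_width': 91.25200503659521}
```

View pics/scene0.png

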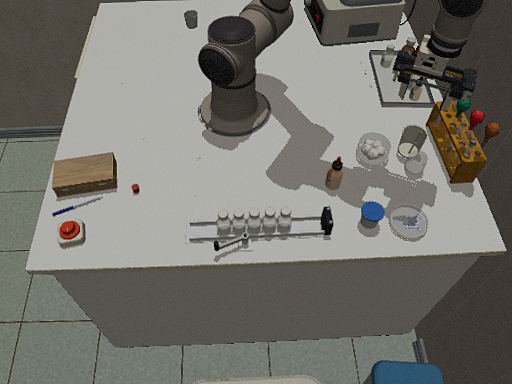

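View pics/top0.png

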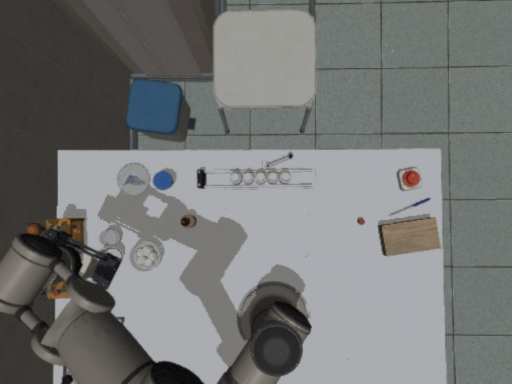

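Scene shows the rail (px 187–333, row ~230), caps near row 212, gate peg ~(218,246), stop ~(327,220). Top shows caps at (235–285,177), peg ~(291,155), stop ~(201,178). Zooming in for details.

```bash
python3 - <<'E'
import cv2,numpy as np
a=cv2.imread("pics/scene0.png")[195:260,180:345];b=cv2.imread("pics/top0.png")[145:200,185:325]
A=cv2.resize(a,(792,312),interpolation=cv2.INTER_CUBIC);B=cv2.resize(b,(700,275),interpolation=cv2.INTER_CUBIC)
o=np.zeros((590,792,3),np.uint8);o[:312]=A;o[315:590,:700]=B
cv2.imwrite("pics/z0.png",o)
E
cat > h.py <<'E'
import numpy as np,cv2
from plant import bot
from scipy.spatial.transform import Rotation as R
C={n:bot.get_calibration(n) for n in("scene","top")}
def ray(n,u,v):
    c=C[n];f=192/np.tan(np.radians(c["vfov"]/2))
    d=np.array([(u-c["cx"])/f,(v-c["cy"])/f]);s=d.copy()
    for _ in range(20): s=d/(1+c["k1"]*(s@s))
    return c["eye"],R.from_euler("xyz",c["rotation"]).as_matrix()@np.array([s[0],s[1],1])
def onz(n,u,v,z):
    e,d=ray(n,u,v);return (e+d*(z-e[2])/d[2])[:2]
def px(n,p):
    c=C[n];f=192/np.tan(np.radians(c["vfov"]/2))
    q=R.from_euler("xyz",c["rotation"]).as_matrix().T@(np.array(p)-c["eye"]);s=q[:2]/q[2]
    return s*(1+c["k1"]*(s@s))*f+[c["cx"],c["cy"]]
E
```

```text
(no output)
```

View pics/z0.png

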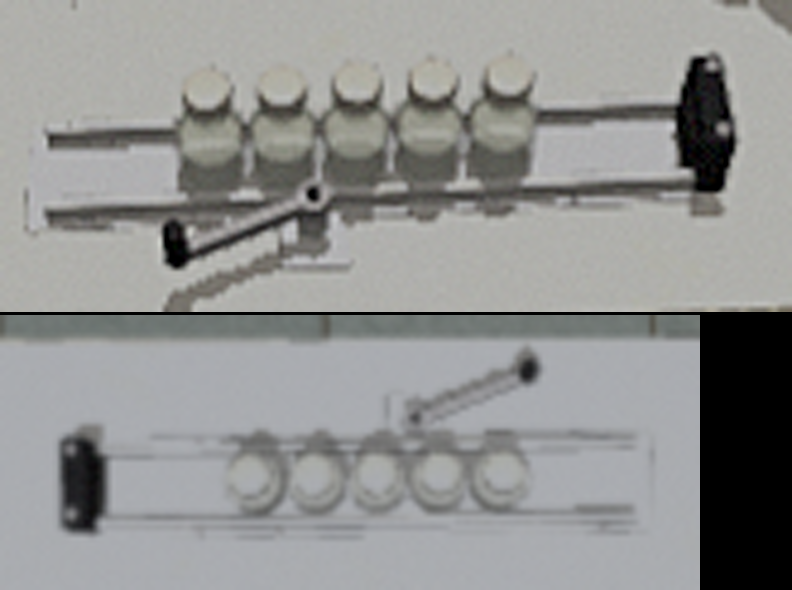

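The crop shows the five caps, gate pivot (scene crop 314,193; top crop 413,418), peg (177,228 / 528,367), and end stop. Next, casting the rays.

```bash
python3 - <<'E'
from h import *
S=lambda u,v:(180+(u+.5)/4.8-.5,195+(v+.5)/4.8-.5)
T=lambda u,v:(185+(u+.5)/5-.5,145+(v-315+.5)/5-.5)
def tri(a,b):
    e1,d1=ray("scene",*a);e2,d2=ray("top",*b)
    t=np.linalg.lstsq(np.c_[d1,-d2],e2-e1,rcond=None)[0];p,q=e1+t[0]*d1,e2+t[1]*d2
    return ((p+q)/2).round(1),np.linalg.norm(p-q).round(1)
caps=[];cs=[(510,75),(433,78),(357,82),(283,86),(209,88)];ct=[(249,478),(314,478),(377,478),(438,478),(499,477)]
for s,t in zip(cs,ct):
    a,b=onz("scene",*S(*s),85),onz("top",*T(*t),83);caps.append((a+b)/2);print(a.round(1),b.round(1),tri(S(*s),T(*t)))
print("pivot",tri(S(314,193),T(413,418)),onz("scene",*S(314,193),40),onz("top",*T(413,418),40))
print("peg",tri(S(177,228),T(528,367)),onz("scene",*S(177,228),58),onz("top",*T(528,363),58))
# rail ends of wall tops (rail y -170)
for n,p in(("far",(47,213)),("near",(48,136))): print("wall",n,onz("scene",*S(*p),17))
for n,p in(("far",(634,436)),("near",(634,510))): print("wallT",n,onz("top",*T(*p),17))
for p in((102,455),(102,518)): print("stopface T z17",onz("top",*T(*p),17))
# end stop top corners
for p in((62,440),(100,440),(62,528),(95,528)): print("stop top",onz("top",*T(*p),52))
c=np.array(caps);d=(c[0]-c[4]);print("dir",np.arctan2(d[1],d[0]),np.linalg.norm(d),c.mean(0))
E
```

```text
[443.2 116.7] [439.8 117.7] (array([440. , 117.6,  80.1]), np.float64(0.6))
[443.4  77.5] [439.6  78.5] (array([439.8,  78.3,  79.6]), np.float64(0.6))
[444.1  39. ] [439.4  40.5] (array([439.7,  39.9,  78.2]), np.float64(1.3))
[445.    1.6] [439.2   3.7] (array([439.7,   2.6,  76.8]), np.float64(2.0))
[444.6 -35.7] [439.6 -33. ] (array([440. , -34.6,  77.8]), np.float64(2.8))
pivot (array([480.6,  16.9,  38. ]), np.float64(2.6)) [481.68210101  15.55571836] [480.39980599  18.20583007]
peg (array([509.4, -53. ,  58. ]), np.float64(1.0)) [509.37571297 -53.52386362] [511.8389641  -52.50273155]
wall far [ 474.60384221 -123.78366199]
wall near [ 427.33714778 -124.84121552]
wallT far [ 470.68342372 -122.05661196]
wallT near [ 423.68033832 -121.6720515 ]
stopface T z17 [460.50181421 216.04564395]
stopface T z17 [420.33420843 216.05099285]
stop top [466.5648227  235.75823731]
stop top [466.44709771 212.20369152]
stop top [411.98444732 235.73283966]
stop top [411.88688005 215.30505938]
dir 1.5747475749659487 151.54851830107316 [441.77325394  40.65491347]
```

Emit:
{"method": "jog_arm", "body": {"gripper": 0, "targets": [{"xyz": [0,0,0],"spin": -0.9},{"xyz": [0,0,0],"spin": -0.9},{"xyz": [0,0,0],"spin": -0.9},{"xyz": [0,0,0],"spin": -0.9},{"xyz": [0,0,0],"spin": -0.86},{"xyz": [-0.22,-0.6,0],"spin": 0},{"xyz": [-0.22,-0.6,0],"spin": 0},{"xyz": [-0.22,-0.6,0],"spin": 0},{"xyz": [-0.22,-0.6,0],"spin": 0},{"xyz": [-0.22,-0.6,0],"spin": 0}]}}

```text
time: 1.35
tool_pos: [314.6, 232.2, 226.6]
tcp_rot: [-3.142, 0.0, -3.141]
contact_force: [0.6, 0.5, 0.4]
grip_width: 1.2
finger_force: 0.0
```

Emit:
{"method": "jog_arm", "body": {"targets": [{"xyz": [-0.22,-0.6,0],"spin": 0},{"xyz": [-0.22,-0.6,0],"spin": 0},{"xyz": [-0.22,-0.6,0],"spin": 0},{"xyz": [-0.22,-0.6,0],"spin": 0},{"xyz": [-0.22,-0.6,0],"spin": 0},{"xyz": [-0.22,-0.6,0],"spin": 0},{"xyz": [-0.22,-0.6,0],"spin": 0},{"xyz": [0,0,0],"spin": 0},{"xyz": [0,0,0],"spin": 0},{"xyz": [0,0,0],"spin": 0}]}}

```text
time: 2.6
tool_pos: [437.2, -101.0, 226.7]
tcp_rot: [3.141, -0.0, -3.14]
contact_force: [0.7, -0.1, -0.0]
grip_width: 0.4
finger_force: 0.0
```

Emit:
{"method": "jog_arm", "body": {"targets": [{"xyz": [-0.06,0,0.4],"spin": 0},{"xyz": [0,0,0.4],"spin": 0},{"xyz": [0,0,0.4],"spin": 0},{"xyz": [0,0,0.4],"spin": 0},{"xyz": [0,0,0.4],"spin": 0},{"xyz": [0,0,0.3],"spin": 0},{"xyz": [0,0,0.11],"spin": 0},{"xyz": [0,0.1,0],"spin": 0},{"xyz": [0,0.1,0],"spin": 0},{"xyz": [0,0,0],"spin": 0}]}}

```text
time: 3.85
tool_pos: [442.9, -85.5, 34.7]
tcp_rot: [-3.141, 0.001, -3.14]
contact_force: [0.6, 0.3, 1.3]
grip_width: 0.3
finger_force: 0.0
```

```bash
python3 - <<'E'
from h import *
o=bot.get_obs();print(o["tool_pos"],o["contact_force"])
a=bot.capture("scene")[175:260,170:335]
cv2.imwrite("pics/z1.png",cv2.resize(a,None,fx=4.8,fy=4.8,interpolation=cv2.INTER_CUBIC))
E
```

```text
[442.87845175 -85.53475741  34.70369961] [0.57307708 0.2619844  1.32368944]
```

View pics/z1.png

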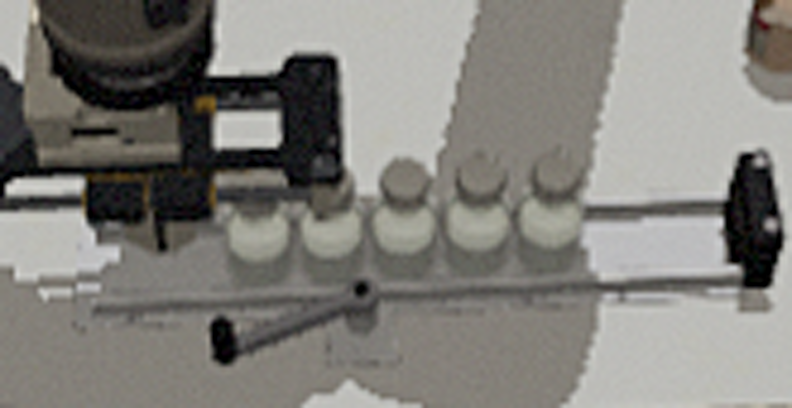

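Fingers (crop ~165,235) stand behind row5 (crop ~258,235), with the body above the caps. Pushing slowly.

Emit:
{"method": "jog_arm", "body": {"targets": [{"xyz": [0,0.05,0],"spin": 0},{"xyz": [0,0.05,0],"spin": 0},{"xyz": [0,0.05,0],"spin": 0},{"xyz": [0,0.05,0],"spin": 0},{"xyz": [0,0.05,0],"spin": 0},{"xyz": [0,0.05,0],"spin": 0},{"xyz": [0,0.05,0],"spin": 0},{"xyz": [0,0.05,0],"spin": 0},{"xyz": [0,0.05,0],"spin": 0},{"xyz": [0,0.05,0],"spin": 0}]}}

```text
time: 5.15
tool_pos: [442.5, -46.0, 34.0]
tcp_rot: [-3.142, 0.0, -3.141]
contact_force: [-0.4, -4.9, 2.2]
grip_width: 0.6
finger_force: 2.2
```

Emit:
{"method": "jog_arm", "body": {"targets": [{"xyz": [0,0.05,0],"spin": 0},{"xyz": [0,0.05,0],"spin": 0},{"xyz": [0,0.05,0],"spin": 0},{"xyz": [0,0.05,0],"spin": 0},{"xyz": [0,0.05,0],"spin": 0},{"xyz": [0,0.04,0],"spin": 0},{"xyz": [0,0.03,0],"spin": 0},{"xyz": [0,0,0],"spin": 0},{"xyz": [0,0,0],"spin": 0},{"xyz": [0,0,0],"spin": 0}]}}

```text
time: 6.4
tool_pos: [442.2, -20.4, 33.8]
tcp_rot: [3.141, -0.001, -3.142]
contact_force: [-0.2, -1.3, 1.7]
grip_width: 0.5
finger_force: 0.8
```

```bash
python3 - <<'E'
from h import *
o=bot.get_obs();print(o["tool_pos"],o["contact_force"])
a=bot.capture("scene")[175:260,170:335]
cv2.imwrite("pics/z2.png",cv2.resize(a,None,fx=4.8,fy=4.8,interpolation=cv2.INTER_CUBIC))
E
```

```text
[442.23906954 -20.43598137  33.77117937] [-0.17710859 -1.33103044  1.73390725]
```

View pics/z2.png

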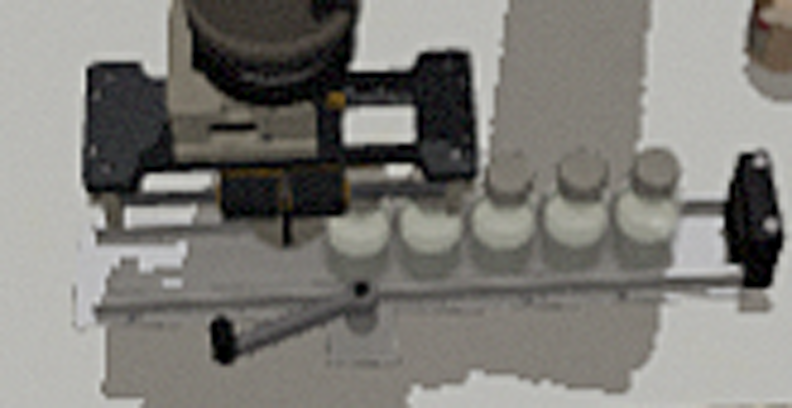

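The row moved as a train (row1 label now at crop ~648,215, about 30 mm short of the stop), upright. Continuing.

Emit:
{"method": "jog_arm", "body": {"targets": [{"xyz": [0,0.04,0],"spin": 0},{"xyz": [0,0.04,0],"spin": 0},{"xyz": [0,0.04,0],"spin": 0},{"xyz": [0,0.04,0],"spin": 0},{"xyz": [0,0.04,0],"spin": 0},{"xyz": [0,0.04,0],"spin": 0},{"xyz": [0,0.03,0],"spin": 0},{"xyz": [0,0.02,0],"spin": 0},{"xyz": [0,0.02,0],"spin": 0},{"xyz": [0,0,0],"spin": 0}]}}

```text
time: 7.7
tool_pos: [442.4, 4.3, 33.9]
tcp_rot: [3.141, -0.0, -3.141]
contact_force: [-0.1, -2.9, 1.8]
grip_width: 0.3
finger_force: 1.4
```

Emit:
{"method": "jog_arm", "body": {"targets": [{"xyz": [0,0.01,0],"spin": 0},{"xyz": [0,0.01,0],"spin": 0},{"xyz": [0,0.01,0],"spin": 0},{"xyz": [0,0.01,0],"spin": 0},{"xyz": [0,0.01,0],"spin": 0},{"xyz": [0,0,0],"spin": 0},{"xyz": [0,0,0],"spin": 0},{"xyz": [0,0,0],"spin": 0},{"xyz": [0,0,0],"spin": 0},{"xyz": [0,0,0],"spin": 0}]}}

```text
time: 8.95
tool_pos: [442.8, 7.7, 34.1]
tcp_rot: [-3.141, 0.001, -3.141]
contact_force: [-0.4, -7.1, 2.5]
grip_width: 0.4
finger_force: 3.8
```

Emit:
{"method": "jog_arm", "body": {"targets": [{"xyz": [0,0.01,0],"spin": 0},{"xyz": [0,0.01,0],"spin": 0},{"xyz": [0,0.01,0],"spin": 0},{"xyz": [0,0,0],"spin": 0},{"xyz": [0,0,0],"spin": 0},{"xyz": [0,0,0],"spin": 0},{"xyz": [0,0,0],"spin": 0},{"xyz": [0,0,0],"spin": 0},{"xyz": [0,0,0],"spin": 0},{"xyz": [0,0,0],"spin": 0}]}}

```text
time: 10.2
tool_pos: [443.5, 8.3, 34.3]
tcp_rot: [-3.138, 0.002, -3.141]
contact_force: [0.3, -19.6, 3.8]
grip_width: 0.5
finger_force: 9.7
```

```bash
python3 - <<'E'
from h import *
o=bot.get_obs();print(o["tool_pos"],o["contact_force"])
a=bot.capture("scene")[175:260,170:335]
cv2.imwrite("pics/z3.png",cv2.resize(a,None,fx=4.8,fy=4.8,interpolation=cv2.INTER_CUBIC))
E
```

```text
[443.5408793    8.28125188  34.30566802] [  0.28361774 -19.6164689    3.80021743]
```

View pics/z3.png

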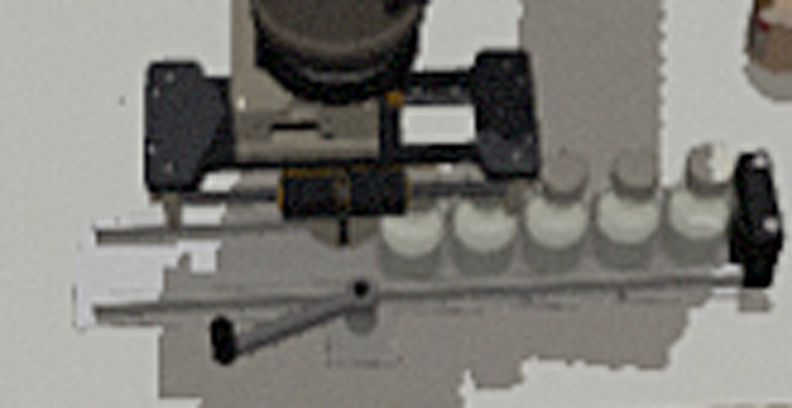

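Row1 sits against the stop (crop ~700 vs stop 735), force rose to 20 N: home. Backing off, going over to the outer side of the peg.

Emit:
{"method": "jog_arm", "body": {"targets": [{"xyz": [0,-0.1,0],"spin": 0},{"xyz": [0,-0.2,0],"spin": 0},{"xyz": [0,-0.3,0],"spin": 0},{"xyz": [0,-0.16,-0.2],"spin": 0},{"xyz": [0,0,-0.4],"spin": 0},{"xyz": [-0.2,0,0],"spin": 0},{"xyz": [-0.5,0,0],"spin": 0},{"xyz": [-0.5,0,0],"spin": 0},{"xyz": [0,0,0],"spin": 0},{"xyz": [0,0,0],"spin": 0}]}}

```text
time: 11.5
tool_pos: [537.1, -50.2, 81.2]
tcp_rot: [3.141, -0.002, -3.141]
contact_force: [-1.0, 0.0, 0.6]
grip_width: 0.3
finger_force: 0.0
```

```bash
python3 - <<'E'
from h import *
o=bot.get_obs();print(o["tool_pos"],o["contact_force"])
for i,(n,y0,y1,x0,x1) in enumerate((("scene",175,260,170,335),)):
    a=bot.capture(n)[y0:y1,x0:x1]
    cv2.imwrite("pics/z4.png",cv2.resize(a,None,fx=4.8,fy=4.8,interpolation=cv2.INTER_CUBIC))
E
```

```text
[537.07609155 -50.15188774  81.22806679] [-1.02201066  0.01732728  0.56179852]
```

View pics/z4.png

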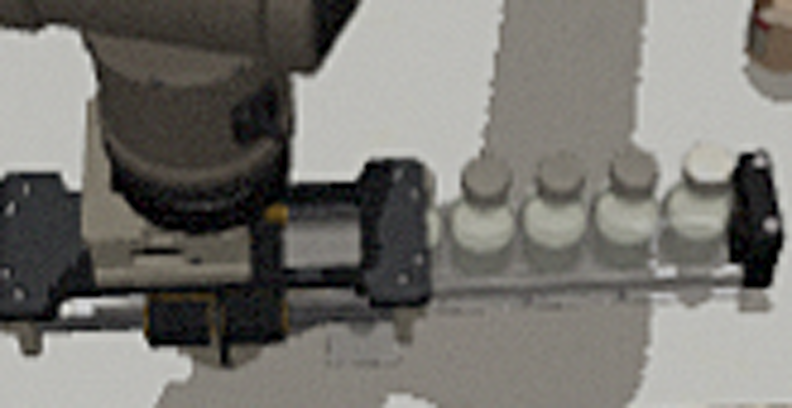

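Row still home and upright (row1 at crop 700). Lowering beside the peg and sweeping it inwards.

Emit:
{"method": "jog_arm", "body": {"targets": [{"xyz": [0,0,0.25],"spin": 0},{"xyz": [0,0,0.2],"spin": 0},{"xyz": [0,0,0],"spin": 0},{"xyz": [0.1,0,0],"spin": 0},{"xyz": [0.12,0,0],"spin": 0},{"xyz": [0.12,0,0],"spin": 0},{"xyz": [0.12,0,0],"spin": 0},{"xyz": [0.12,0,0],"spin": 0},{"xyz": [0.12,0,0],"spin": 0},{"xyz": [0,0,0],"spin": 0}]}}

```text
time: 12.8
tool_pos: [481.5, -50.1, 45.9]
tcp_rot: [3.141, -0.001, -3.142]
contact_force: [0.7, -0.7, 0.1]
grip_width: 0.5
finger_force: 0.0
```

Emit:
{"method": "jog_arm", "body": {"targets": [{"xyz": [0.12,0,0],"spin": 0},{"xyz": [0.12,0,0],"spin": 0},{"xyz": [0.1,0,0],"spin": 0},{"xyz": [0.08,0,0],"spin": 0},{"xyz": [0,0,0],"spin": 0},{"xyz": [0,0,0],"spin": 0},{"xyz": [-0.15,0,0],"spin": 0},{"xyz": [-0.15,0,0],"spin": 0},{"xyz": [0,0,0],"spin": 0},{"xyz": [0,0,0],"spin": 0}]}}

```text
time: 14.05
tool_pos: [472.7, -50.1, 45.7]
tcp_rot: [3.141, -0.001, -3.141]
contact_force: [-0.0, -0.3, 0.2]
grip_width: 0.7
finger_force: 0.0
```

```bash
python3 - <<'E'
from h import *
o=bot.get_obs();print(o["tool_pos"],o["contact_force"])
A=cv2.resize(bot.capture("scene")[190:260,180:340],None,fx=4.8,fy=4.8,interpolation=cv2.INTER_CUBIC)
cv2.imwrite("pics/z5.png",A)
E
```

```text
[472.65159362 -50.08829635  45.68046938] [-0.02897966 -0.25996113  0.2026304 ]
```

View pics/z5.png

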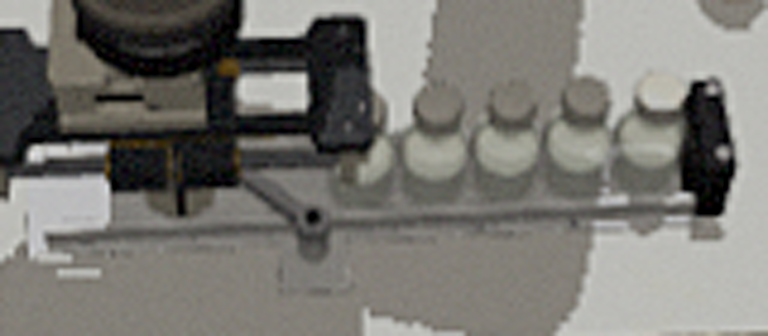

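The arm now points back-inwards (pivot crop 312,218, arm to ~245,180). Moving behind the peg and pushing +y.

Emit:
{"method": "jog_arm", "body": {"targets": [{"xyz": [0,-0.22,0],"spin": 0},{"xyz": [0,-0.22,0],"spin": 0},{"xyz": [0,0,0],"spin": 0},{"xyz": [0.28,0,0],"spin": 0},{"xyz": [0.29,0,0],"spin": 0},{"xyz": [0,0,0],"spin": 0},{"xyz": [0,0.1,0],"spin": 0},{"xyz": [0,0.1,0],"spin": 0},{"xyz": [0.03,0.1,0],"spin": 0},{"xyz": [0.04,0.1,0],"spin": 0}]}}

```text
time: 15.35
tool_pos: [420.9, -53.1, 45.8]
tcp_rot: [-3.141, -0.002, -3.14]
contact_force: [-5.5, -5.9, 3.5]
grip_width: 0.6
finger_force: 3.5
```

Emit:
{"method": "jog_arm", "body": {"targets": [{"xyz": [0.05,0.1,0],"spin": 0},{"xyz": [0.05,0.1,0],"spin": 0},{"xyz": [0.04,0.1,0],"spin": 0},{"xyz": [0.02,0.08,0],"spin": 0},{"xyz": [0.02,0.06,0],"spin": 0},{"xyz": [0,0.04,0],"spin": 0},{"xyz": [0,0.02,0],"spin": 0},{"xyz": [0,0,0],"spin": 0},{"xyz": [0,0,0],"spin": 0},{"xyz": [0,0,0],"spin": 0}]}}

```text
time: 16.6
tool_pos: [407.4, -13.5, 45.9]
tcp_rot: [3.142, 0.0, 3.142]
contact_force: [-0.3, -0.3, 0.2]
grip_width: 0.8
finger_force: 0.1
```

Emit:
{"method": "jog_arm", "body": {"targets": [{"xyz": [0,0.02,0],"spin": 0},{"xyz": [0,0.02,0],"spin": 0},{"xyz": [0,0.02,0],"spin": 0},{"xyz": [0,0.01,0],"spin": 0},{"xyz": [0,0.01,0],"spin": 0},{"xyz": [0,0,0],"spin": 0},{"xyz": [0,0,0],"spin": 0},{"xyz": [0,0,0],"spin": 0},{"xyz": [0,0,0],"spin": 0},{"xyz": [0,0,0],"spin": 0}]}}

```text
time: 17.85
tool_pos: [407.3, -7.0, 45.9]
tcp_rot: [3.142, 0.0, -3.141]
contact_force: [-0.8, -0.8, 0.7]
grip_width: 0.2
finger_force: 0.2
```

```bash
python3 - <<'E'
from h import *
o=bot.get_obs();print(o["tool_pos"],o["contact_force"])
A=cv2.resize(bot.capture("scene")[190:260,180:340],None,fx=4.8,fy=4.8,interpolation=cv2.INTER_CUBIC)
cv2.imwrite("pics/z6.png",A)
E
```

```text
[407.28641881  -7.03410796  45.90323093] [-0.81996735 -0.82442555  0.69244699]
```

View pics/z6.png

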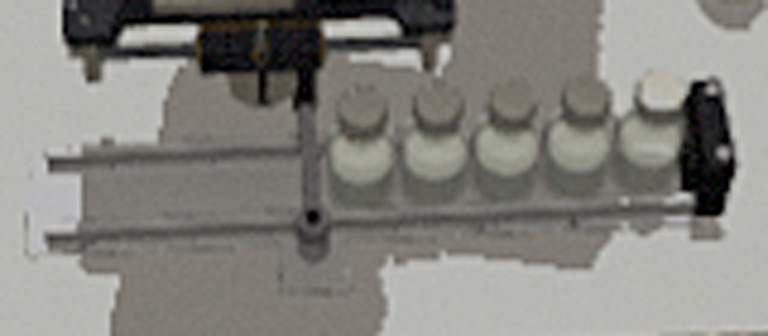

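The arm lies almost straight across the lane (pivot 312,218, peg ~305,90), and the row is home. I'll creep on until the stop reacts.

Emit:
{"method": "jog_arm", "body": {"targets": [{"xyz": [0,0.01,0],"spin": 0},{"xyz": [0,0.01,0],"spin": 0},{"xyz": [0,0.01,0],"spin": 0},{"xyz": [0,0,0],"spin": 0},{"xyz": [0,0,0],"spin": 0},{"xyz": [0,0,0],"spin": 0},{"xyz": [0,0,0],"spin": 0},{"xyz": [0,0,0],"spin": 0},{"xyz": [0,0,0],"spin": 0},{"xyz": [0,0,0],"spin": 0}]}}

```text
time: 19.15
tool_pos: [407.4, -5.0, 46.0]
tcp_rot: [-3.141, 0.0, -3.141]
contact_force: [-1.2, -5.4, 1.3]
grip_width: 0.3
finger_force: 2.2
```

Emit:
{"method": "jog_arm", "body": {"targets": [{"xyz": [0,0.01,0],"spin": 0},{"xyz": [0,0.01,0],"spin": 0},{"xyz": [0,0,0],"spin": 0},{"xyz": [0,0,0],"spin": 0},{"xyz": [0,0,0],"spin": 0},{"xyz": [0,0,0],"spin": 0},{"xyz": [0,0,0],"spin": 0},{"xyz": [0,0,0],"spin": 0},{"xyz": [0,0,0],"spin": 0},{"xyz": [0,0,0],"spin": 0}]}}

```text
time: 20.4
tool_pos: [407.5, -4.2, 46.1]
tcp_rot: [-3.14, 0.0, -3.141]
contact_force: [-2.3, -10.6, 1.4]
grip_width: 0.3
finger_force: 4.5
```

The stop is reacting (10 N). Backing off and lifting.

Emit:
{"method": "jog_arm", "body": {"targets": [{"xyz": [0,-0.05,0],"spin": 0},{"xyz": [0,-0.2,0],"spin": 0},{"xyz": [0,-0.4,0],"spin": 0},{"xyz": [0,-0.4,0],"spin": 0},{"xyz": [0,-0.3,-0.3],"spin": 0},{"xyz": [0,0,-0.5],"spin": 0},{"xyz": [0,0,-0.3],"spin": 0},{"xyz": [0,0,0],"spin": 0},{"xyz": [0,0,0],"spin": 0},{"xyz": [0,0,0],"spin": 0}]}}

```text
time: 21.65
tool_pos: [406.7, -110.6, 132.9]
tcp_rot: [3.14, -0.002, -3.141]
contact_force: [0.5, -0.1, -0.8]
grip_width: 0.4
finger_force: 0.0
```

```bash
python3 - <<'E'
from h import *
o=bot.get_obs();print(o["tool_pos"],o["contact_force"])
A=cv2.resize(bot.capture("scene")[190:260,180:340],None,fx=4.8,fy=4.8,interpolation=cv2.INTER_CUBIC)
cv2.imwrite("pics/z7.png",A)
E
```

```text
[ 406.67555813 -110.59450305  132.85841614] [ 0.46931573 -0.08755331 -0.83907175]
```

View pics/z7.png

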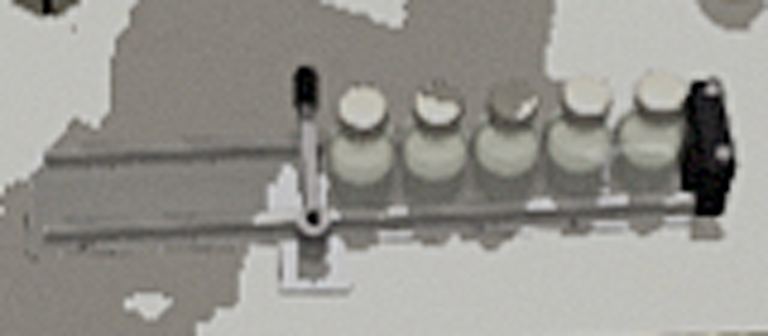

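Arm across the lane (peg top ~305,75; pivot 312,218), five bottles upright and home. A quick numeric check.

```bash
python3 - <<'E'
from h import *
S=lambda u,v:(180+(u+.5)/4.8-.5,190+(v+.5)/4.8-.5)
print("peg",onz("scene",*S(305,73),58),"pivot",onz("scene",*S(313,217),40))
for p in((362,105),(437,103),(512,100),(586,96),(661,92)): print(onz("scene",*S(*p),85))
E
```

```text
peg [404.68312461  13.80964497] pivot [481.66041333  15.04396272]
[443.64568504  41.55106905]
[444.04658833  79.530366  ]
[443.85549223 117.66322084]
[443.04739801 155.50325167]
[442.26876285 194.05019287]
```

```bash
python3 -c "
from plant import bot
print(bot.close_job())"
```

```text
the job is handed in; nothing more can be done
None
```

The job is handed in: the row is home against the end stop and upright, and the retaining arm is closed to about 0.02 rad by camera; no verdict was returned.

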